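# Blow out a housing with the bench air gun, then close it

## Task

Blow out the open grey housing: squeeze the orange trigger of the air gun in its sloping stand half way and hold it there for a second for a soft puff, then squeeze it fully home against the grip, hold that for two seconds, and let it spring back. Then close the housing with the loose cover plate, set down by its handle over the two pins (do not drop it) so that it lies flat on the rim all round, and let go. Leave the other things on the bench where they are.

Things in the scene. Friction and masses are not known exactly. Their poses are not given: they have to be found in the camera images.
- gun_grip: Fixed blue pistol grip, bar 100 x 26 x 30 mm, leaning 35 degrees. Origin on its centre line where the trigger is squeezed. x along the grip up the slope to the barrel, y across it (nozzle and trigger on the -y side), z square to the slope, up and toward the robot: fingers come in along -z, tool tilted 35 degrees. Fills x -40..60, y +-13, z +-15 mm; sloping plate's face at z = -45.
- air_gun_stand: Fixed stand of the air gun, base plate 113 x 130 mm. Origin on the bench under the grip's origin (which is 88 mm above it); x away from the robot, z up. In the grip's frame the blue barrel (radius 16 mm) lies along y at x = 74 mm, in two black clamp blocks reaching z = 20; a thin nozzle leads on from it to y = -125 mm, bent down.
- trigger (a joint): Orange sprung trigger: lever 74 mm long, 8 thick, 20 high (z), hinged at x = 50, y = -22 mm of the grip's frame about the grip's z, free end toward the robot. 0 rad = released, 0.28 = fully home: parallel to the grip, front face at y = -26 mm, back face 5 mm clear of the grip. 4 N at the pad to start, 10 N at the end; springs back by itself.
- trigger_pad (a point): Point on the trigger's front face 50 mm from its hinge, where a finger presses; moves with the trigger, about 14 mm toward the grip from released (about y = -40 mm in the grip's frame) to home.
- housing: Fixed grey instrument housing with a board in it, open on top, 160 (x) x 120 (y) x 55 mm high. Origin: centre of its underside, x along its long side, z up. Two steel pins, 8 mm diameter with tapered tips, rise 12 mm above the rim at x = +64 and -64 mm, y = 0.
- housing_rim (a point): Centre of the housing's mouth at rim height (55 mm above the bench), axes as the housing's.
- cover: Loose aluminium cover plate 160 (x) x 120 (y) x 5 mm, 0.25 kg, starting flat on the bench mat at the left. Origin: centre of its underside, x along its long side. Two 11 mm holes at x = +64 and -64 mm, y = 0 drop over the housing's pins (either way round). Black bar handle over its centre, along x: 76 mm long, 16 mm wide (y), from 29 to 43 mm above the underside, on two posts.
- power_bank: Bystander: white power bank 60 x 98 x 22 mm, lying; origin at the centre of its underside.
- screwdriver: Bystander: screwdriver 27 x 202 x 27 mm, lying along its y; origin at the centre of its underside.
- module_white: Bystander: small white plastic module 37 x 53 x 26 mm; origin at the centre of its underside.
- tape_yellow: Bystander: roll of yellow tape, 100 mm across, 25 mm high; origin at the centre of its underside.
- spool: Bystander: wire spool standing, 63 mm across, 90 mm high; origin at the centre of its underside.
- spirit_bottle: Bystander: red bottle 72 x 98 x 152 mm, standing; origin at the centre of its underside.

How it is judged (in metres and radians):
On the way, in this order (a step that is already met when the one before it is completed fails the run):
1. the trigger is held about half way in for 0.5 s (value of joint trigger between 0.08 and 0.2 rad), for 0.5 s.
2. the trigger is squeezed home against the grip and held for 1 s (value of joint trigger above 0.24 rad and contact force between the fingers and gun_grip above 0.5 N), for 1 s.
3. the trigger has sprung back, with the housing still open (value of joint trigger below 0.03 rad and not (z of cover in the frame of housing_rim between -0.003 and 0.0025 m and horizontal distance between cover and housing_rim below 0.005 m and angle between the x axis of cover and the x axis of housing, either way round below 0.08 rad and angle between cover's own z axis and vertical below 0.03 rad)), for 0.2 s.
4. the cover lies on the housing's rim, over both pins (z of cover in the frame of housing_rim between -0.003 and 0.0025 m and horizontal distance between cover and housing_rim below 0.005 m and angle between the x axis of cover and the x axis of housing, either way round below 0.08 rad and angle between cover's own z axis and vertical below 0.03 rad), for 0.3 s.
At the end, for the whole second after the job is handed in: The cover lies on the housing's rim within 2.5 mm of height, centred within 5 mm, turned within 0.08 rad and level within 0.03 rad, at rest; the trigger is released (below 0.03 rad) (all of step 4 and value of joint trigger below 0.03 rad and linear speed of cover below 0.02 m/s); the robot touches nothing.
It fails at once if the cover is let go above the pins (contact force between the fingers and cover below 0.05 N and z of cover in the frame of housing_rim above 0.017 m and horizontal distance between cover and housing_rim below 0.08 m).
It fails at once if a bystander is pushed more than 3 cm or knocked over (distance of any of power_bank, screwdriver, module_white, tape_yellow, spool, spirit_bottle from where it was at the start of the episode above 0.03 m or angle between any of spool, spirit_bottle's own z axis and vertical above 0.5 rad).
It also fails if it takes over 58 s, if anything falls off the work surface, if the arm or the gripper's body presses on something with over 40 N, if the wrist force passes 120 N, or if a joint passes its speed limit or range.

## Robot

A 7-joint arm with a two-finger parallel gripper is mounted at the origin on a cart in front of the work surface, level with it; the furniture and walls round the work are solid. World frame = base frame: x ahead of the robot, y to its left, z up, the work surface at z = 0. Lengths are in mm, angles in rad, forces in N, time in s.
With the tool pointing down it reaches from about 425 to 950 mm from the base axis. Payload 4.7 kg.
Tool frame: the origin (TCP) lies at the very end of the fingers, on their centre line; the grasp point (between the pads) lies manip.grip_depth behind it (manip.grip_depth is the distance from the TCP to the grasp point, in mm); z points along the fingers, y is the line along which they close (so a half turn about z gives the same grasp; the last joint's range is limited). The gripper opens to 85 mm and grips with 20 to 120 N. Pads are 22 mm wide; open, the fingers measure 114 mm over their backs; the gripper's body (76 mm by 85 mm) begins 54 mm behind the grasp point. The pads swing forward as they close: fully open they stand 13 mm farther back than shut.
Start: joints at [-1.162, 0.469, -0.049, 1.532, 0.024, 1.141, -0.082], TCP at [286.128, 611.375, 231.335] pointing down, gripper open.
Joint ranges: [-2.59, 2.59], [-0.33, 1.99], [-1.39, 1.29], [0.1, 2.45], [-1.04, 4.18], [0.21, 1.99], [-2.66, 2.66]. Speed limits (rad/s): [2.57, 2.57, 3.14, 3.14, 3.14, 3.14, 3.14].

## Interface

Orientations are given as a unit quaternion [w, x, y, z].
In Python, from station import manip, get_image, ticket gives the robot as it stands.
- The arm moves only by the tool step_arm, never from a script. Its argument "deltas" is a list that holds one entry, the list of rows, each a list of 5 numbers: the opening, from 0 (shut) to 1 (fully open), then the shift along the tool's x, y, z in mm, then the turn about the tool's z in degrees. A call has 1 to 5 rows; each row is the pose to reach, as a shift and turn from the pose commanded when the call began, along the tool's axes at that moment; what a row does not reach only later rows make up. A row lasts 1/12 s, in which the tool goes at most 41.7 mm and 7.16 degrees, less where a joint would pass 70% of its speed; a pose out of reach is approached as far as the arm can. A call with a gripper value outside its range is refused whole. The fingers move at their own pace and stop on an object; the grip force is fixed at half the most. Time passes only in rows, so rows that repeat a pose let the fingers close. It gives the time, the measured TCP pose, the force, the opening and the grip force at its end, in the units of the state.
- manip.get_obs(): the state, without advancing time (a new reading comes with each control period).
- get_image(name): name is "scene" or "top"; returns a dict with "image" (480x640x3 uint8, red, green, blue), "depth" (480x640 float32, mm along the optical axis (not along the pixel's ray), 0 where there is no reading), "fx", "fy", "cx", "cy" (pixels), "rvec" (rotation vector, rad) and "tvec" (3), from world to camera coordinates, as OpenCV has them. Camera axes: x right, y down, z forward; pixel columns grow to the right and rows downward; lengths in mm; the calibration is good to about 2 mm. A picture is of the moment at which its call begins.
- ticket.sign_off(): hands the job in; it is judged then, once.
The state is a dict: "time_s": time; "joints": joint angles; "dq": joint speeds; "joint_efforts": joint torques, N m; "tool_pos": TCP position; "eef_rot": TCP orientation; "contact_force": force on the tool from outside, world axes, zero at the start; "moment": the same for the moment, N m; "gripper_width": finger opening in mm; "gripper_force": force on a finger pad.
Only numpy, scipy, OpenCV 4.12 (cv2) and the standard library are available. Lean on these libraries where they do the work, as an engineer would, in place of code of your own. Each camera call takes 0.05 s, during which the arm holds its last target. There are 200 camera calls.

## Working session

There is one attempt and no reset: what is moved stays moved. The work goes in short steps, Python scripts to look and compute and a tool call to move; the robot and the scene stay as the last step left them, time stands still between calls to the robot, and variables do not carry over. Pictures are saved under pics/ and viewed, at most 10 in all, crops included, and the job is handed in when it is done.

Besides the shell and the picture viewer there is one more tool, called as name([rows], argument=value, ...), one row to a line, values as JSON. step_arm: Moves the arm, as the interface text tells. Its arguments: {"type":"object","properties":{"deltas":{"type":"array","items":{"type":"array","items":{"type":"array","items":{"type":"number"}}}}},"required":["deltas"]}

```bash
mkdir -p pics
cat > h.py <<'E'
import numpy as np,cv2
from station import manip,get_image,ticket
def save(n,f):
    d=get_image(n); np.savez(f'pics/{f}.npz',**d); cv2.imwrite(f'pics/{f}.png',cv2.cvtColor(d['image'],cv2.COLOR_RGB2BGR)); return d
def world(d):
    v,u=np.mgrid[:480,:640]; z=d['depth']; R=cv2.Rodrigues(np.array(d['rvec'],float))[0]
    p=np.stack([(u-d['cx'])/d['fx']*z,(v-d['cy'])/d['fy']*z,z],-1)
    return (p-np.array(d['tvec']).ravel())@R
E
python3 - <<'E'
from h import *
for n in('scene','top'):
    d=save(n,n+'0'); R=cv2.Rodrigues(np.array(d['rvec'],float))[0]; print(n,-R.T@np.array(d['tvec']).ravel(),R[2],d['fx'])
o=manip.get_obs(); print(o, manip.grip_depth)
E
```

```text
scene [-314.83689151 -513.34241798  797.78144397] [ 0.66923374  0.47812385 -0.56879151] 480.9458582667652
top [ 422.0526797    77.61210955 1341.69773486] [ 7.52198458e-02 -5.59139422e-04 -9.97166818e-01] 496.7235553240233
{'time_s': 0.1, 'joints': array([-1.16190502,  0.46936027, -0.04860649,  1.53359936,  0.0240866 ,
        1.1410168 , -0.08232837]), 'dq': array([ 0.00084503, -0.00309057,  0.00196509, -0.00153688, -0.00099526,
       -0.00011507,  0.00010018]), 'joint_efforts': array([ 3.74568808e-04, -5.11516929e+01, -4.72417648e-02, -2.38389748e+01,
        1.07578575e-02,  4.42486082e-03, -5.35370660e-06]), 'tool_pos': array([285.90803753, 610.85870724, 230.3562118 ]), 'eef_rot': array([-1.72246604e-04,  2.17148799e-01,  9.76138100e-01, -8.82750589e-04]), 'contact_force': array([0.17305197, 0.49010445, 0.3651525 ]), 'moment': array([-0.00774341, -0.00124201,  0.00719701]), 'gripper_force': 0.0, 'gripper_width': 85.47636229685361} 18.700000000000003
```

View pics/scene0.png

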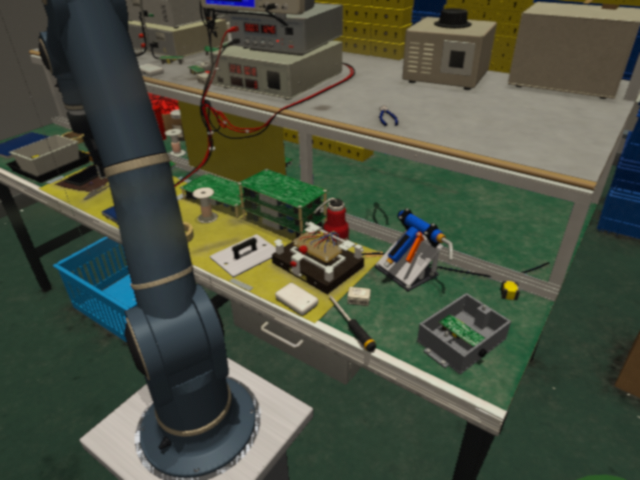

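View pics/top0.png

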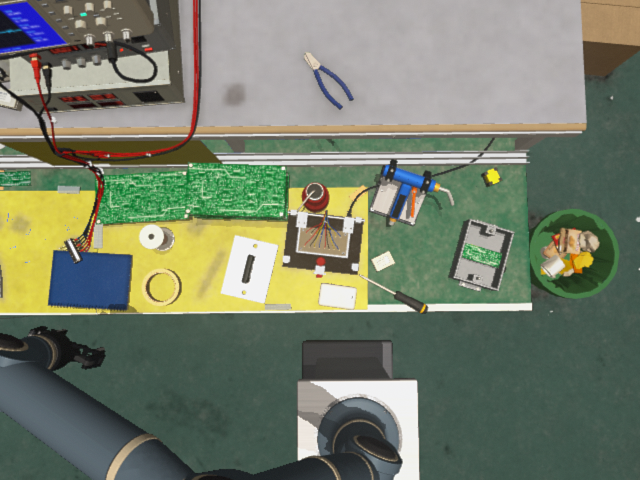

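The scene view shows the gun, housing and cover clear of the arm. In the top view the cover is at about (249,268) with its black handle along the column direction, the housing at (482,255), and the gun at (405,190) with its orange trigger at (412,205) and blue barrel from (388,170) to (433,186).

```bash
cat > meas.py <<'E'
from h import *
d=dict(np.load('pics/top0.npz')); P=world(d); im=d['image'].astype(int); hsv=cv2.cvtColor(d['image'],cv2.COLOR_RGB2HSV)
v,u=np.mgrid[:480,:640]
def box(a,b,c,e): return (u>=a)&(u<b)&(v>=c)&(v<e)
def rect(m,z=None):
    q=P[m][:,:2].astype(np.float32); r=cv2.minAreaRect(q); return len(q),np.round(r[0],1),np.round(r[1],1),round(r[2],1),'zmed',np.round(np.median(P[m][:,2]),1)
Z=P[...,2]
b=box(215,285,230,305)
big=lambda m:(lambda l,s:l==1+np.argmax(s[1:,4]))(*cv2.connectedComponentsWithStats(m.astype(np.uint8))[1:3])
cov=big(b&(hsv[...,1]<60)&(hsv[...,2]>150)); print('cover',rect(cov))
print('handle',rect(big(b&(Z>30)&(Z<60))))
hb=box(440,525,210,300)
print('rim',rect(big(hb&(Z>48)&(Z<62)))); 
print('pins?',[(x,y,P[y,x].round(0)) for y,x in np.argwhere(hb&(Z>60))][:20])
gb=box(360,460,150,230)
bl=gb&(hsv[...,0]>100)&(hsv[...,0]<125)&(hsv[...,1]>120)
og=gb&(hsv[...,0]>4)&(hsv[...,0]<16)&(hsv[...,1]>150)
print('mat',np.median(Z[box(300,315,280,300)]),np.median(Z[box(440,450,270,290)]))
for n,m in(('blue',bl),('orange',og)):
    q=P[m]; print(n,len(q),q.mean(0).round(1),q.min(0).round(),q.max(0).round())
    for lo in range(50,170,15):
        s=q[(q[:,2]>=lo)&(q[:,2]<lo+15)]
        if len(s): print('  z',lo,len(s),s.mean(0).round(1),s.min(0).round(),s.max(0).round())
def crop(b,s,n): 
    a=cv2.cvtColor(d['image'],cv2.COLOR_RGB2BGR)[b[2]:b[3],b[0]:b[1]]; return cv2.resize(a,(390,390),interpolation=cv2.INTER_CUBIC)
cv2.imwrite('pics/c1.png',np.hstack([crop((365,460,145,240),4,0),crop((437,532,207,302),4,0)]))
E
python3 meas.py
```

```text
cover (2478, array([428.5, 214.3]), array([268.6, 161. ]), 76.2, 'zmed', np.float64(8.0))
handle (183, array([445. , 283.4]), array([16.9, 74.8]), 77.5, 'zmed', np.float64(45.3))
rim (645, array([ 477. , -331.4]), array([122.2, 161. ]), 72.9, 'zmed', np.float64(55.0))
pins? [(np.int64(472), np.int64(210), array([ 422.,   78., 1342.])), (np.int64(496), np.int64(213), array([ 422.,   78., 1342.])), (np.int64(486), np.int64(214), array([ 422.,   78., 1342.])), (np.int64(446), np.int64(219), array([ 422.,   78., 1342.])), (np.int64(477), np.int64(222), array([ 560., -314.,   62.])), (np.int64(516), np.int64(222), array([ 422.,   78., 1342.])), (np.int64(491), np.int64(227), array([ 547., -350.,   61.])), (np.int64(497), np.int64(227), array([ 547., -366.,   60.])), (np.int64(460), np.int64(228), array([ 422.,   78., 1342.])), (np.int64(498), np.int64(228), array([ 544., -368.,   60.])), (np.int64(469), np.int64(229), array([ 422.,   78., 1342.])), (np.int64(487), np.int64(229), array([ 542., -339.,   61.])), (np.int64(491), np.int64(229), array([ 542., -349.,   63.])), (np.int64(492), np
[... 687 characters left out ...]
  102.6] [ 588. -121.   96.] [630. -94. 110.]
  z 110 62 [ 628.8 -113.9  119.7] [ 609. -132.  110.] [ 653. -100.  125.]
  z 125 181 [ 650.4 -120.8  134.4] [ 624. -188.  125.] [695. -64. 140.]
  z 140 368 [ 663.  -126.9  144.6] [ 631. -190.  140.] [694. -63. 155.]
  z 155 2 [ 664.2 -132.5  157.1] [ 648. -175.  155.] [680. -90. 159.]
orange 87 [ 611.1 -140.8  110.4] [ 574. -146.   82.] [ 643. -135.  132.]
  z 80 17 [ 581.8 -140.9   89.7] [ 574. -144.   82.] [ 589. -138.   94.]
  z 95 23 [ 599.3 -140.3  102.9] [ 583. -144.   96.] [ 612. -137.  110.]
  z 110 29 [ 624.  -140.9  117.3] [ 609. -145.  111.] [ 643. -136.  124.]
  z 125 18 [ 633.2 -141.1  128.4] [ 626. -146.  125.] [ 639. -135.  132.]
```

View pics/c1.png

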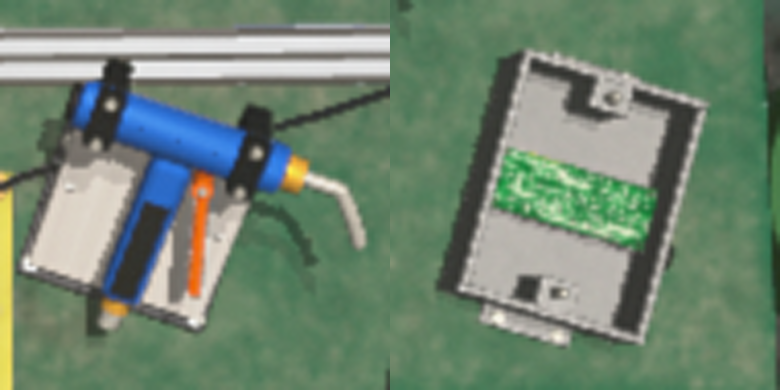

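The crop shows the grip running from (110,290) to (165,165), the trigger at about (200,240), two clamps near (108,105) and (250,155), and the pins at (612,97) and (558,292).

```bash
cat > meas2.py <<'E'
from meas import *
print('-----')
R=cv2.Rodrigues(np.array(d['rvec'],float))[0]; C=-R.T@np.array(d['tvec']).ravel()
def ray(px,z):
    r=R.T@np.array([(px[0]-d['cx'])/d['fx'],(px[1]-d['cy'])/d['fy'],1]); return (C+r*(z-C[2])/r[2])
def fit(m,z):  # contour rect by ray casting at plane z
    c=max(cv2.findContours(m.astype(np.uint8),0,1)[0],key=cv2.contourArea)[:,0].astype(float)
    q=np.array([ray(p,z)[:2] for p in c],np.float32); return cv2.minAreaRect(q)
cm=cov&(u<279)&box(218,280,232,305)
print('cover',fit(big(cv2.morphologyEx(cm.astype(np.uint8),cv2.MORPH_OPEN,np.ones((5,5)))>0),7))
print('handle',fit(big(b&(Z>30)&(Z<60)),45))
rm=big(hb&(Z>48)&(Z<75)); print('rim',fit(rm,55))
def line(q): 
    vx,vy,x,y=cv2.fitLine(q.astype(np.float32),cv2.DIST_HUBER,0,.01,.01).ravel(); return np.degrees(np.arctan2(vy,vx)),(x,y)
a=P[bl]; a=a[(a[:,2]<200)]
bar=a[(a[:,2]>133)&(a[:,2]<165)]; print('barrel',line(bar[:,:2]),bar.min(0),bar.max(0))
g=a[(a[:,2]<122)]; print('gripblue',line(g[:,:2]))
# grip incl. black inlay: points whose height above the slope plane; use region
gb2=box(388,412,180,225); 
psi=np.radians(-17.3)
for psi_d in(-16,-17.5,-19):
    psi=np.radians(psi_d); ex=np.array([np.cos(psi),np.sin(psi)]); ey=np.array([-ex[1],ex[0]])
    q=P[gb&(Z>60)&(Z<170)]; X=q[:,:2]@ex; Y=q[:,:2]@ey
    t=np.radians(35); zz=-X*np.sin(t)+q[:,2]*np.cos(t); xx=X*np.cos(t)+q[:,2]*np.sin(t)
    # grip top face is planar in zz
    h,e=np.histogram(zz,40); k=np.argsort(h)[-4:]; print(psi_d,[(e[i].round(),h[i]) for i in k])
    gz=np.median(zz[(np.abs(Y-(a[a[:,2]<122][:,:2]@ey).mean())<8)&(q[:,2]<115)])
    s=(np.abs(zz-gz)<6)
    for x0 in range(int(xx[s].min()),int(xx[s].max()),12):
        w=s&(xx>=x0)&(xx<x0+12); yy=np.sort(Y[w]); 
        if len(yy)>3: print('  x',x0,len(yy),'Y',yy[[0,len(yy)//10,len(yy)//2,-len(yy)//10,-1]].round(1))
    print('  gz',gz,'orange Y',[(int(x),int(y)) for x,y in zip((P[og][:,:2]@ex*np.cos(t)+P[og][:,2]*np.sin(t))[::10],(P[og][:,:2]@ey)[::10])])
for px in((491.1,230.6),(477.9,278.1)): print('pin',ray(px,67))
def crop2(b): return cv2.resize(cv2.cvtColor(d['image'],cv2.COLOR_RGB2BGR)[b[2]:b[3],b[0]:b[1]],(400,400),interpolation=cv2.INTER_CUBIC)
cv2.imwrite('pics/c2.png',np.hstack([crop2((210,290,228,308)),crop2((445,525,212,292))]))
E
python3 meas2.py | sed -n '/-----/,$p'
```

```text
-----
cover ((445.4547424316406, 284.5519104003906), (120.814453125, 160.1983642578125), 76.35176086425781)
handle ((444.9252014160156, 283.2390441894531), (16.60096549987793, 74.89512634277344), 76.70884704589844)
rim ((476.83746337890625, -329.95428466796875), (122.58189392089844, 160.4847869873047), 72.95191955566406)
barrel (np.float32(70.57267), (np.float32(661.2203), np.float32(-124.66694))) [ 630.0693493  -190.19334721  133.37148068] [694.57450717 -63.28093179 158.89936063]
gripblue (np.float32(-18.00812), (np.float32(608.67773), np.float32(-100.12277)))
-16 [(np.float64(-263.0), np.int64(172)), (np.float64(-269.0), np.int64(188)), (np.float64(-265.0), np.int64(221)), (np.float64(-267.0), np.int64(224))]
  x 498 8 Y [61.4 61.4 67.1 70.5 70.5]
  x 510 24 Y [52.8 57.3 65.1 72.9 76.5]
  x 522 41 Y [21.8 54.1 65.2 74.8 77.1]
  x 534 56 Y [20.8 23.2 62.1 73.8 76.8]
  x 546 57 Y [23.2 26.6 60.7 73.6 76. ]
  x 558 56 Y [24.9 28.6 59.5 72.4 75.3]
  x 570 56 Y [29.1 33.  58.6 72.6 75.6]
  x 582 57 Y [31.1 34.8 57.7 70.8 73.5]
  x 594 68 Y [-56.3  35.3  55.4  69.9  73. ]
  x 606 108 Y [
[... 1394 characters left out ...]
 95.7 105.7 107.4]
  x 527 50 Y [ 51.7  55.8  93.7 106.  107.9]
  x 539 52 Y [ 53.8  60.5  93.8 104.5 107.8]
  x 551 55 Y [ 56.4  60.9  92.4 105.2 107.3]
  x 563 53 Y [ 60.1  64.4  92.8 104.7 108. ]
  x 575 55 Y [ 64.2  66.7  89.9 104.  106.8]
  x 587 54 Y [ 67.   70.8  91.9 103.3 106.5]
  x 599 85 Y [-16.4  61.4  89.2 107.3 151.7]
  x 611 196 Y [-18.3  34.6  94.7 152.5 165.9]
  x 623 247 Y [  0.4  35.7  93.7 151.7 166.6]
  x 635 68 Y [ 32.5  48.8  96.  146.3 157.7]
  gz -263.32030834236355 orange Y [(604, 77), (604, 74), (596, 76), (588, 68), (581, 66), (568, 66), (559, 60), (547, 56), (538, 58)]
pin [ 537.13661034 -347.84732826   67.        ]
pin [ 415.43261707 -309.96907452   67.        ]
```

View pics/c2.png

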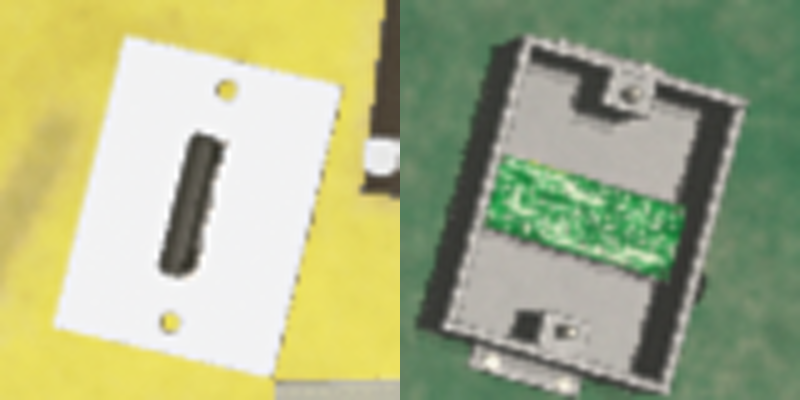

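Crop: the cover holes are at (227,90) and (170,322), and the pins at (630,92) and (568,330). From these:

| Item | Position (mm) | Yaw |
|---|---|---|
| Cover | about (445,283.5) | -13.4° |
| Housing | (476.5,-329.5) | -17.1° |
| Grip origin | about (609.6,-109.4) | -19° |

Moving above the gun now.

step_arm([
  [[1,-30,-26,0,-6.1],[1,-60,-53,0,-6.1],[1,-90,-80,0,-6.1],[1,-120,-106,0,-6.1],[1,-150,-133,0,-6.1]],
])

```text
time_s: 0.52
tool_pos: [365.9, 425.3, 230.9]
eef_rot: [-0.0, 0.165, 0.986, -0.0]
contact_force: [0.7, 0.5, -0.5]
gripper_width: 85.5
gripper_force: 0.0
```

step_arm([
  [[1,-26,-29,0,0],[1,-52,-57,0,0],[1,-78,-86,0,0],[1,-104,-114,0,0],[1,-130,-143,0,0]],
])

```text
time_s: 0.93
tool_pos: [442.2, 247.9, 231.1]
eef_rot: [-0.0, 0.165, 0.986, -0.0]
contact_force: [0.9, -1.1, 0.3]
gripper_width: 85.7
gripper_force: 0.0
```

step_arm([
  [[1,-26,-29,0,0],[1,-52,-57,0,0],[1,-78,-86,0,0],[1,-104,-114,0,0],[1,-130,-143,0,0]],
])

```text
time_s: 1.35
tool_pos: [518.6, 70.6, 231.2]
eef_rot: [-0.0, 0.165, 0.986, 0.0]
contact_force: [0.6, 0.5, 0.2]
gripper_width: 85.7
gripper_force: 0.0
```

step_arm([
  [[1,-26,-29,0,0],[1,-52,-57,0,0],[1,-78,-86,0,0],[1,-104,-114,0,0],[1,-130,-143,0,0]],
])

```text
time_s: 1.77
tool_pos: [595.1, -106.7, 230.9]
eef_rot: [-0.0, 0.165, 0.986, 0.0]
contact_force: [0.7, -0.6, -0.3]
gripper_width: 85.2
gripper_force: 0.0
```

```bash
cat > go.py <<'E'
import sys,numpy as np
from station import manip
from scipy.spatial.transform import Rotation as Ro
o=manip.get_obs(); w=o['eef_rot']; R=Ro.from_quat([w[1],w[2],w[3],w[0]])
T=np.array([float(a) for a in sys.argv[1:4]]); M=R.as_matrix(); ya=np.degrees(np.arctan2(M[1,1],M[0,1]))
print('t',o['time_s'],'pos',o['tool_pos'].round(1),'yaw y',ya.round(2),'w',round(o['gripper_width'],1),'F',o['contact_force'].round(1))
print('delta',(M.T@(T-o['tool_pos'])).round(1),'turn',round(-((float(sys.argv[4])-ya+90)%180-90),2))
E
python3 go.py 598 -115 70 71
```

```text
t 1.7667 pos [ 595.1 -106.7  230.9] yaw y 71.04 w 85.2 F [ 0.7 -0.6 -0.3]
delta [ -5.6  -6.9 160.9] turn 0.04
```

step_arm([
  [[1,-5.6,-7,0,0],[1,-5.6,-7,40,0],[1,-5.6,-7,80,0],[1,-5.6,-7,110,0],[1,-5.6,-7,120,0]],
])

```text
time_s: 2.18
tool_pos: [594.1, -112.5, 106.1]
eef_rot: [-0.005, 0.165, 0.986, -0.0]
contact_force: [-0.7, 0.9, -0.4]
gripper_width: 85.2
gripper_force: 0.0
```

step_arm([
  [[1,0,0,10,0],[1,0,0,20,0],[1,0,0,30,0],[1,0,0,40,0],[1,0,0,40,0]],
])

```text
time_s: 2.6
tool_pos: [597.2, -113.3, 70.1]
eef_rot: [-0.001, 0.165, 0.986, 0.0]
contact_force: [-0.6, 0.2, 0.5]
gripper_width: 85.4
gripper_force: 0.0
```

```bash
python3 go.py 598 -115 70 71
python3 - <<'E'
from h import *
a=save('top','t1'); b=save('scene','s1')
f=lambda d,x: cv2.resize(cv2.cvtColor(d['image'],cv2.COLOR_RGB2BGR)[x[2]:x[3],x[0]:x[1]],(400,400),interpolation=cv2.INTER_CUBIC)
cv2.imwrite('pics/c3.png',np.hstack([f(a,(365,465,140,240)),f(b,(365,465,190,290))]))
E
```

```text
t 2.6 pos [ 597.2 -113.3   70.1] yaw y 71.03 w 85.4 F [-0.6  0.2  0.5]
delta [-1.3 -1.3  0.1] turn 0.03
```

View pics/c3.png

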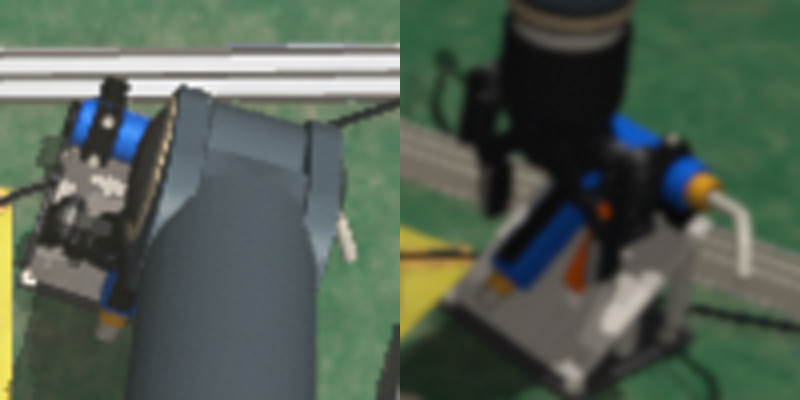

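The fingers straddle the grip and trigger, with the -y finger at about (605,250) just right of the orange trigger at (580,255). There is no contact force yet, so I'll close in steps and watch the force.

step_arm([
  [[0.85,0,0,0,0],[0.85,0,0,0,0],[0.85,0,0,0,0]],
])

```text
time_s: 2.95
tool_pos: [598.4, -113.8, 72.0]
eef_rot: [0.001, 0.165, 0.986, 0.0]
contact_force: [0.0, -0.7, 0.1]
gripper_width: 72.5
gripper_force: 0.1
```

step_arm([
  [[0.76,0,0,0,0],[0.76,0,0,0,0],[0.76,0,0,0,0]],
])

```text
time_s: 3.2
tool_pos: [598.1, -115.0, 71.9]
eef_rot: [0.001, 0.165, 0.986, -0.001]
contact_force: [-0.2, -2.4, 2.1]
gripper_width: 65.1
gripper_force: 1.7
```

step_arm([
  [[0.7,0,0,0,0],[0.7,0,0,0,0],[0.7,0,0,0,0]],
])

```text
time_s: 3.45
tool_pos: [598.0, -114.4, 71.6]
eef_rot: [0.0, 0.165, 0.986, -0.0]
contact_force: [-0.2, -3.8, 3.9]
gripper_width: 59.8
gripper_force: 2.1
```

```bash
python3 go.py 598 -115 70 71
```

```text
t 3.45 pos [ 598.  -114.4   71.6] yaw y 70.99 w 59.8 F [-0.2 -3.8  3.9]
delta [-0.2 -0.6  1.6] turn -0.01
```

step_arm([
  [[0.62,0,0,0,0],[0.62,0,0,0,0],[0.62,0,0,0,0],[0.62,0,0,0,0],[0.62,0,0,0,0]],
])

```text
time_s: 3.87
tool_pos: [597.9, -113.9, 71.3]
eef_rot: [0.0, 0.165, 0.986, -0.0]
contact_force: [-0.8, -5.1, 3.9]
gripper_width: 52.9
gripper_force: 2.6
```

step_arm([
  [[0.62,0,0,0,0],[0.62,0,0,0,0],[0.62,0,0,0,0],[0.62,0,0,0,0],[0.62,0,0,0,0]],
])

```text
time_s: 4.28
tool_pos: [597.9, -113.7, 71.3]
eef_rot: [0.0, 0.165, 0.986, 0.0]
contact_force: [-0.9, -4.1, 5.3]
gripper_width: 52.6
gripper_force: 2.6
```

step_arm([
  [[0.62,0,0,0,0],[0.62,0,0,0,0],[0.62,0,0,0,0],[0.62,0,0,0,0],[0.62,0,0,0,0]],
])

```text
time_s: 4.7
tool_pos: [597.9, -113.6, 71.3]
eef_rot: [0.0, 0.165, 0.986, 0.0]
contact_force: [0.3, -5.1, 4.2]
gripper_width: 52.9
gripper_force: 2.6
```

```bash
python3 go.py 598 -115 70 71
python3 - <<'E'
from h import *
a=save('scene','s2')
cv2.imwrite('pics/c4.png',cv2.resize(cv2.cvtColor(a['image'],cv2.COLOR_RGB2BGR)[220:280,390:450],(480,480),interpolation=cv2.INTER_CUBIC))
E
```

```text
t 4.7 pos [ 597.9 -113.6   71.3] yaw y 71.02 w 52.9 F [ 0.3 -5.1  4.2]
delta [-0.5 -1.3  1.3] turn 0.02
```

View pics/c4.png

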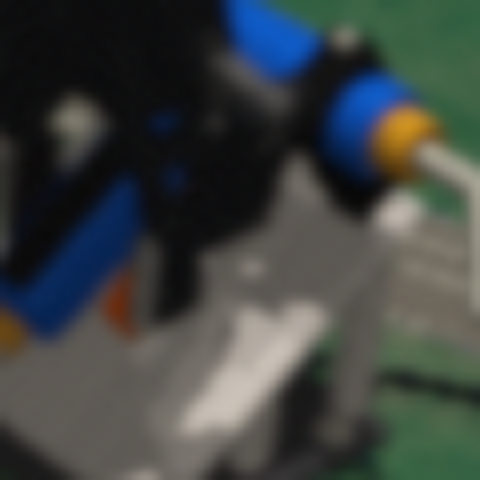

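The crop shows the trigger partly pressed toward the grip, with its orange end at (118,305). I'll squeeze slightly more and hold for margin, then go fully home.

step_arm([
  [[0.59,0,0,0,0],[0.59,0,0,0,0],[0.59,0,0,0,0],[0.59,0,0,0,0],[0.59,0,0,0,0]],
])

```text
time_s: 5.17
tool_pos: [597.8, -113.7, 71.2]
eef_rot: [-0.0, 0.165, 0.986, -0.0]
contact_force: [-0.6, -4.3, 4.3]
gripper_width: 50.3
gripper_force: 2.7
```

step_arm([
  [[0.59,0,0,0,0],[0.59,0,0,0,0],[0.59,0,0,0,0],[0.59,0,0,0,0],[0.59,0,0,0,0]],
])

```text
time_s: 5.58
tool_pos: [597.8, -113.7, 71.3]
eef_rot: [-0.0, 0.165, 0.986, -0.0]
contact_force: [-1.3, -5.5, 4.7]
gripper_width: 50.3
gripper_force: 2.7
```

step_arm([
  [[0.5,0,1,0,0],[0.45,0,1,0,0],[0.4,0,1,0,0],[0.4,0,1,0,0],[0.4,0,1,0,0]],
])

```text
time_s: 6.0
tool_pos: [598.6, -110.3, 72.0]
eef_rot: [-0.0, 0.165, 0.986, 0.002]
contact_force: [-1.2, -0.2, 9.1]
gripper_width: 36.8
gripper_force: 61.4
```

step_arm([
  [[0.38,0,0,0,0],[0.38,0,0,0,0],[0.38,0,0,0,0],[0.38,0,0,0,0],[0.38,0,0,0,0]],
])

```text
time_s: 6.42
tool_pos: [598.6, -110.3, 72.0]
eef_rot: [-0.0, 0.165, 0.986, 0.002]
contact_force: [-0.2, -0.6, 7.9]
gripper_width: 36.8
gripper_force: 61.4
```

step_arm([
  [[0.38,0,0,0,0],[0.38,0,0,0,0],[0.38,0,0,0,0],[0.38,0,0,0,0],[0.38,0,0,0,0]],
])

```text
time_s: 6.83
tool_pos: [598.6, -110.3, 72.0]
eef_rot: [-0.0, 0.165, 0.986, 0.002]
contact_force: [-2.5, 0.4, 9.2]
gripper_width: 37.0
gripper_force: 61.4
```

step_arm([
  [[0.38,0,0,0,0],[0.38,0,0,0,0],[0.38,0,0,0,0],[0.38,0,0,0,0],[0.38,0,0,0,0]],
])

```text
time_s: 7.25
tool_pos: [598.6, -110.3, 72.0]
eef_rot: [-0.0, 0.165, 0.986, 0.002]
contact_force: [-2.4, 0.7, 9.4]
gripper_width: 37.1
gripper_force: 61.4
```

step_arm([
  [[0.38,0,0,0,0],[0.38,0,0,0,0],[0.38,0,0,0,0],[0.38,0,0,0,0],[0.38,0,0,0,0]],
])

```text
time_s: 7.67
tool_pos: [598.6, -110.3, 72.0]
eef_rot: [-0.0, 0.165, 0.986, 0.002]
contact_force: [-2.5, -0.5, 9.8]
gripper_width: 36.6
gripper_force: 61.4
```

step_arm([
  [[0.38,0,0,0,0],[0.38,0,0,0,0],[0.38,0,0,0,0],[0.38,0,0,0,0],[0.38,0,0,0,0]],
])

```text
time_s: 8.08
tool_pos: [598.6, -110.3, 72.0]
eef_rot: [-0.0, 0.165, 0.986, 0.002]
contact_force: [-2.2, -0.4, 8.8]
gripper_width: 37.4
gripper_force: 61.4
```

```bash
python3 go.py 598 -115 70 71
```

```text
t 8.0833 pos [ 598.6 -110.3   72. ] yaw y 70.97 w 37.4 F [-2.2 -0.4  8.8]
delta [-0.9 -4.6  2. ] turn -0.03
```

step_arm([
  [[0.7,0,0,0,0],[0.9,0,-1,0,0],[1,0,-2,0,0],[1,0,-2,0,0],[1,0,-2,0,0]],
])

```text
time_s: 8.5
tool_pos: [597.2, -112.3, 70.6]
eef_rot: [-0.001, 0.164, 0.986, 0.001]
contact_force: [-0.3, 0.1, 0.5]
gripper_width: 85.2
gripper_force: 0.0
```

step_arm([
  [[1,0,0,-20,0],[1,0,0,-55,0],[1,0,0,-95,0],[1,0,0,-130,0],[1,0,0,-160,0]],
])

```text
time_s: 8.92
tool_pos: [597.9, -112.8, 233.7]
eef_rot: [0.001, 0.164, 0.986, 0.001]
contact_force: [0.3, -0.4, -0.6]
gripper_width: 85.3
gripper_force: 0.0
```

```bash
python3 go.py 445.2 283.5 19 76.6
python3 - <<'E'
from h import *
save('scene','s3')
E
```

```text
t 8.9167 pos [ 597.9 -112.8  233.7] yaw y 71.1 w 85.3 F [ 0.3 -0.4 -0.6]
delta [273.  325.  215.3] turn -5.5
```

step_arm([
  [[1,26,31,0,-1],[1,52,62,0,-2],[1,78,93,0,-3],[1,104,124,0,-4.5],[1,130,155,0,-5.5]],
])

```text
time_s: 9.38
tool_pos: [523.3, 77.4, 231.0]
eef_rot: [-0.001, 0.116, 0.993, 0.001]
contact_force: [0.9, 0.9, 0.0]
gripper_width: 85.6
gripper_force: 0.0
```

```bash
python3 go.py 445.2 283.5 19 76.6
```

```text
t 9.3833 pos [523.3  77.4 231. ] yaw y 76.66 w 85.6 F [0.9 0.9 0. ]
delta [123.3 182.3 212.4] turn 0.06
```

step_arm([
  [[1,22,32,0,0],[1,44,65,0,0],[1,66,98,0,0],[1,88,130,0,0],[1,108,160,0,0]],
])

```text
time_s: 9.8
tool_pos: [454.7, 258.3, 231.0]
eef_rot: [-0.001, 0.116, 0.993, 0.001]
contact_force: [0.0, 0.1, -0.1]
gripper_width: 85.4
gripper_force: 0.0
```

step_arm([
  [[1,10,15,25,0],[1,12,18,60,0],[1,12,18,90,0],[1,12,18,110,0],[1,12,18,110,0]],
])

```text
time_s: 10.22
tool_pos: [445.7, 274.6, 116.8]
eef_rot: [-0.004, 0.116, 0.993, -0.003]
contact_force: [-1.1, -0.8, -0.7]
gripper_width: 85.3
gripper_force: 0.0
```

```bash
python3 go.py 445.2 283.5 19 76.6
```

```text
t 10.2167 pos [445.7 274.6 116.8] yaw y 76.63 w 85.3 F [-1.1 -0.8 -0.7]
delta [ 1.7  9.2 97.8] turn 0.03
```

step_arm([
  [[1,1.5,8,25,0],[1,1.5,8,50,0],[1,1.5,8,65,0],[1,1.5,8,65,0],[1,1.5,8,65,0]],
])

```text
time_s: 10.63
tool_pos: [450.1, 284.1, 56.8]
eef_rot: [-0.0, 0.117, 0.993, 0.0]
contact_force: [0.7, -0.8, 0.4]
gripper_width: 85.2
gripper_force: 0.0
```

```bash
python3 go.py 445.2 283.5 19 76.6
```

```text
t 10.6333 pos [450.1 284.1  56.8] yaw y 76.53 w 85.2 F [ 0.7 -0.8  0.4]
delta [ 4.6 -1.7 37.8] turn -0.07
```

step_arm([
  [[1,4.6,-1.7,10,0],[1,4.6,-1.7,22,0],[1,4.6,-1.7,32,0],[1,4.6,-1.7,37,0],[1,4.6,-1.7,37,0]],
])

```text
time_s: 11.05
tool_pos: [445.4, 283.0, 19.3]
eef_rot: [-0.0, 0.117, 0.993, 0.0]
contact_force: [-0.3, -0.0, -0.1]
gripper_width: 85.8
gripper_force: 0.0
```

step_arm([
  [[0.6,0,0,0,0],[0.4,0,0,0,0],[0.3,0,0,0,0],[0.25,0,0,0,0],[0.22,0,0,0,0]],
])

```text
time_s: 11.47
tool_pos: [445.6, 283.0, 19.6]
eef_rot: [0.0, 0.117, 0.993, 0.0]
contact_force: [0.4, 0.7, 0.6]
gripper_width: 25.4
gripper_force: 0.0
```

```bash
python3 go.py 445.2 283.5 19 76.6
```

```text
t 11.4667 pos [445.6 283.   19.6] yaw y 76.51 w 25.4 F [0.4 0.7 0.6]
delta [0.5 0.4 0.6] turn -0.09
```

Grip, then lift slowly.

step_arm([
  [[0.1,0,0,0,0],[0,0,0,0,0],[0,0,0,0,0],[0,0,0,0,0],[0,0,0,0,0]],
])

```text
time_s: 11.88
tool_pos: [445.8, 283.4, 19.8]
eef_rot: [0.0, 0.117, 0.993, 0.001]
contact_force: [-1.0, 0.6, 5.4]
gripper_width: 14.9
gripper_force: 59.3
```

step_arm([
  [[0,0,0,-5,0],[0,0,0,-15,0],[0,0,0,-30,0],[0,0,0,-55,0],[0,0,0,-80,0]],
])

```text
time_s: 12.3
tool_pos: [444.4, 281.9, 99.7]
eef_rot: [-0.001, 0.117, 0.993, -0.001]
contact_force: [0.1, -0.2, -2.4]
gripper_width: 15.0
gripper_force: 58.6
```

step_arm([
  [[0,0,0,-30,0],[0,0,0,-65,0],[0,0,0,-100,0],[0,0,0,-120,0],[0,0,0,-120,0]],
])

```text
time_s: 12.72
tool_pos: [447.5, 284.1, 224.7]
eef_rot: [0.003, 0.118, 0.993, 0.003]
contact_force: [0.2, 0.5, -1.4]
gripper_width: 15.3
gripper_force: 58.7
```

```bash
python3 go.py 445.2 283.5 19 76.6
python3 - <<'E'
from h import *
a=save('scene','s4');b=save('top','t4')
f=lambda d:cv2.cvtColor(d['image'],cv2.COLOR_RGB2BGR)
cv2.imwrite('pics/c5.png',np.hstack([f(a)[130:430,180:580],f(b)[130:430,200:600]]))
E
```

```text
t 12.7167 pos [447.5 284.1 224.7] yaw y 76.5 w 15.3 F [ 0.2  0.5 -1.4]
delta [  3.3  -2.6 205.6] turn -0.1
```

View pics/c5.png

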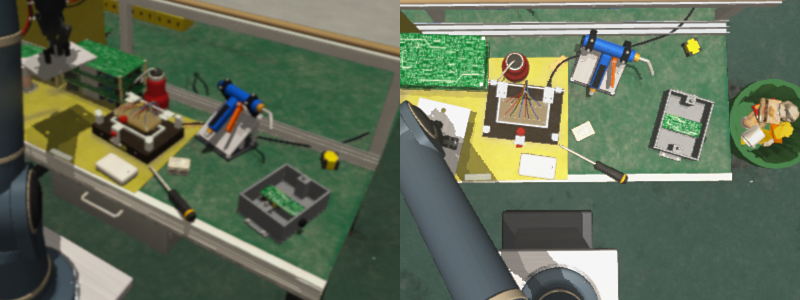

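Scene: the cover is held level at (55,60), and the trigger is released at (238,120). In the top view nothing else has moved. Carrying the cover to the housing.

step_arm([
  [[0,-5,-17,0,0.7],[0,-14,-47,0,1.4],[0,-24,-82,0,2.1],[0,-36,-122,0,2.9],[0,-48,-162,0,3.7]],
])

```text
time_s: 13.23
tool_pos: [452.3, 111.7, 217.2]
eef_rot: [-0.002, 0.149, 0.989, -0.001]
contact_force: [0.2, -1.2, -1.8]
gripper_width: 15.1
gripper_force: 58.7
```

```bash
python3 go.py 476.5 -329.5 220 72.85
```

```text
t 13.2333 pos [452.3 111.7 217.2] yaw y 72.82 w 15.1 F [ 0.2 -1.2 -1.8]
delta [-153.4 -414.3   -2.1] turn -0.03
```

step_arm([
  [[0,-13,-36,0,0],[0,-27,-72,0,0],[0,-40,-108,0,0],[0,-53,-144,0,0],[0,-66,-179,0,0]],
])

```text
time_s: 13.65
tool_pos: [462.0, -78.7, 217.4]
eef_rot: [-0.002, 0.15, 0.989, -0.0]
contact_force: [1.5, 0.4, -1.2]
gripper_width: 15.0
gripper_force: 58.7
```

step_arm([
  [[0,-13,-36,0,0],[0,-27,-72,0,0],[0,-40,-108,0,0],[0,-53,-144,0,0],[0,-63,-172,0,0]],
])

```text
time_s: 14.07
tool_pos: [471.1, -262.4, 217.2]
eef_rot: [-0.002, 0.151, 0.989, -0.0]
contact_force: [0.5, 0.3, -1.8]
gripper_width: 14.8
gripper_force: 58.8
```

step_arm([
  [[0,-8,-22,0,0],[0,-15,-40,0,0],[0,-20,-54,0,0],[0,-20,-54,0,0],[0,-20,-54,0,0]],
])

```text
time_s: 14.48
tool_pos: [475.0, -316.8, 217.2]
eef_rot: [-0.002, 0.151, 0.989, 0.001]
contact_force: [0.7, 0.6, -1.8]
gripper_width: 14.8
gripper_force: 58.8
```

```bash
python3 go.py 476.5 -329.5 110 72.85
```

```text
t 14.4833 pos [ 475.  -316.8  217.2] yaw y 72.66 w 14.8 F [ 0.7  0.6 -1.8]
delta [ -5.7 -11.7 107.2] turn -0.19
```

step_arm([
  [[0,-5.7,-11.7,20,-0.2],[0,-5.7,-11.7,50,-0.2],[0,-5.7,-11.7,80,-0.2],[0,-5.7,-11.7,100,-0.2],[0,-5.7,-11.7,105,-0.2]],
])

```text
time_s: 14.9
tool_pos: [476.2, -325.7, 109.7]
eef_rot: [-0.004, 0.147, 0.989, 0.002]
contact_force: [-0.6, 1.1, -2.1]
gripper_width: 14.8
gripper_force: 58.8
```

step_arm([
  [[0,0,0,0,0],[0,0,0,0,0],[0,0,0,0,0],[0,0,0,0,0]],
])

```text
time_s: 15.23
tool_pos: [479.9, -329.8, 115.9]
eef_rot: [0.001, 0.148, 0.989, -0.0]
contact_force: [0.9, 0.3, -2.0]
gripper_width: 15.3
gripper_force: 58.8
```

```bash
python3 go.py 476.5 -329.5 95 72.85
python3 - <<'E'
from h import *
a=save('scene','s5');b=save('top','t5')
f=lambda d,x:cv2.resize(cv2.cvtColor(d['image'],cv2.COLOR_RGB2BGR)[x[2]:x[3],x[0]:x[1]],(400,400),interpolation=cv2.INTER_CUBIC)
cv2.imwrite('pics/c6.png',np.hstack([f(a,(400,530,250,380)),f(b,(435,535,200,300))]))
E
```

```text
t 15.2333 pos [ 479.9 -329.8  115.9] yaw y 73.04 w 15.3 F [ 0.9  0.3 -2. ]
delta [ 3.4 -0.7 20.9] turn 0.19
```

View pics/c6.png

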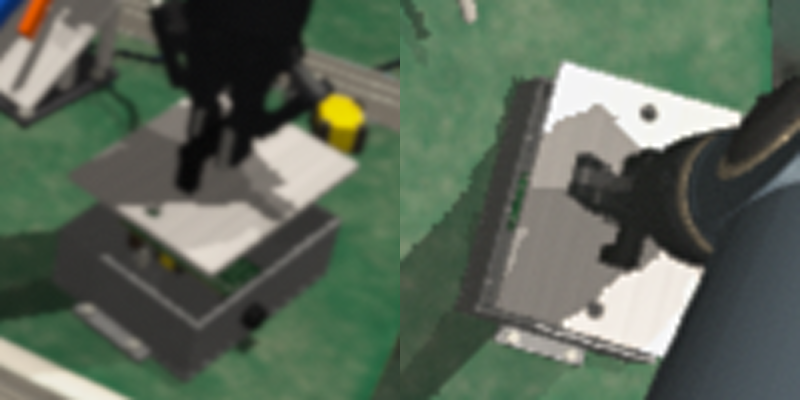

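The plate is level above the housing, with its holes visible at (648,112) and (596,310) in the top crop. I'll measure the hole-to-TCP offset from these.

```bash
python3 - <<'E' | sed -n '/=====/,$p'
from meas2 import *
print('=====')
b=dict(np.load('pics/t5.npz')); g0=cv2.cvtColor(d['image'],cv2.COLOR_RGB2GRAY).astype(float)
g=cv2.cvtColor(b['image'],cv2.COLOR_RGB2GRAY).astype(float)
def cen(g,u0,v0,r=4,sgn=1):
    w=g[v0-r:v0+r+1,u0-r:u0+r+1]; w=np.clip(sgn*(np.median(w)-w)-25,0,None); yy,xx=np.mgrid[v0-r:v0+r+1,u0-r:u0+r+1]
    return (w*xx).sum()/w.sum(),(w*yy).sum()/w.sum()
h=[cen(g,497,228),cen(g,484,277)]; print(h)
q=[ray(p,103.5)[:2] for p in h]; m=(q[0]+q[1])/2; e=q[0]-q[1]; print('holes',q,'mid',m,'len',np.hypot(*e),'yaw',np.degrees(np.arctan2(e[1],e[0])))
R2=P[hb&(Z>60)&(Z<75)]
# pins: bright tips in top0
for u0,v0 in((491,230),(478,278)):
    print(g0[v0-4:v0+5,u0-4:u0+5].astype(int))
print('plate z', np.median(world(b)[230:245,475:485,2]), np.median(world(b)[222:226,490:505,2]))
E
```

```text
=====
[(np.float64(496.66284987277356), np.float64(227.90966921119593)), (np.float64(482.46702661010414), np.float64(275.74701118395683))]
holes [array([ 540.48273113, -349.82132156]), array([ 421.35348993, -310.40859803])] mid [ 480.91811053 -330.11495979] len 125.47963533808698 yaw -18.306283393712313
[[126 191 166 157 167 185 176 187 187]
 [144 186 184 181 179 162 160 183 190]
 [186 190 186 180 176 176 179 187 184]
 [187 187 169 144 143 162 178 188 175]
 [187 173 109  98 143 188 165 186 179]
 [191 175 113  91 122 153 164 178 145]
 [178 180 176 122 123 158 185 185 159]
 [ 94 141 189 183 178 184 189 186 148]
 [ 60  69  84  90 116 149 177 175 178]]
[[156 164 162 178 175 176 181 182 182]
 [200 193 194 178 153 167 184 180 178]
 [200 192 179 173 177 190 189 170 170]
 [191 177 108  95 125 162 166 188 193]
 [191 178  92  86 141 215 171 187 183]
 [192 178 120 115 137 162 172 183 165]
 [193 189 186 187 189 189 189 186 168]
 [191 187 192 195 192 191 190 191 181]
 [171 181 191 198 191 188 181 180 182]]
plate z 105.5183233152882 103.65552399273147
```

step_arm([
  [[0,2.8,0.2,8,0.1],[0,2.8,0.2,16,0.1],[0,2.8,0.2,24,0.1],[0,2.8,0.2,24,0.1],[0,2.8,0.2,24,0.1]],
])

```text
time_s: 15.75
tool_pos: [475.8, -328.1, 89.2]
eef_rot: [-0.001, 0.149, 0.989, 0.0]
contact_force: [0.1, -1.1, -1.6]
gripper_width: 14.5
gripper_force: 58.8
```

```bash
python3 go.py 477.3 -328.8 72.4 72.9
```

```text
t 15.75 pos [ 475.8 -328.1   89.2] yaw y 72.91 w 14.5 F [ 0.1 -1.1 -1.6]
delta [-1.7 -0.3 16.8] turn 0.01
```

step_arm([
  [[0,-1.5,-0.3,2,0],[0,-1.5,-0.3,4,0],[0,-1.5,-0.3,5,0],[0,-1.5,-0.3,6,0],[0,-1.5,-0.3,6,0]],
])

```text
time_s: 16.17
tool_pos: [477.6, -329.1, 84.1]
eef_rot: [-0.0, 0.149, 0.989, 0.0]
contact_force: [0.6, -0.6, -1.4]
gripper_width: 14.8
gripper_force: 58.8
```

step_arm([
  [[0,0,0,1,0],[0,0,0,2,0],[0,0,0,3,0],[0,0,0,3,0]],
])

```text
time_s: 16.5
tool_pos: [477.6, -329.0, 81.1]
eef_rot: [-0.0, 0.149, 0.989, 0.0]
contact_force: [0.5, 0.2, -2.1]
gripper_width: 15.2
gripper_force: 58.8
```

```bash
python3 go.py 477.3 -328.8 72.4 72.9;python3 -c "
from station import manip; print(manip.get_obs()['moment'])"
```

```text
t 16.5 pos [ 477.6 -329.    81.1] yaw y 72.92 w 15.2 F [ 0.5  0.2 -2.1]
delta [0.3 0.2 8.7] turn 0.02
[ 0.03100239  0.03775817 -0.03388126]
```

step_arm([
  [[0,0,0,1.5,0],[0,0,0,3,0],[0,0,0,4,0],[0,0,0,5,0],[0,0,0,5,0]],
])

```text
time_s: 16.92
tool_pos: [477.5, -329.0, 75.9]
eef_rot: [-0.0, 0.149, 0.989, 0.0]
contact_force: [-0.1, -0.6, -1.7]
gripper_width: 14.6
gripper_force: 58.8
```

step_arm([
  [[0,0,0,1,0],[0,0,0,2,0],[0,0,0,2,0]],
])

```text
time_s: 17.17
tool_pos: [477.6, -329.1, 74.0]
eef_rot: [-0.0, 0.149, 0.989, 0.0]
contact_force: [0.3, -0.9, -1.2]
gripper_width: 15.0
gripper_force: 58.8
```

```bash
python3 go.py 477.3 -328.8 72.4 72.9;python3 -c "
from station import manip; print(manip.get_obs()['moment'])"
```

```text
t 17.1667 pos [ 477.6 -329.1   74. ] yaw y 72.92 w 15.0 F [ 0.3 -0.9 -1.2]
delta [0.4 0.2 1.6] turn 0.02
[ 0.02466192  0.03549743 -0.04141538]
```

step_arm([
  [[0,0,0,0.8,0],[0,0,0,1.2,0],[0,0,0,1.2,0]],
])

```text
time_s: 17.42
tool_pos: [477.6, -329.1, 73.0]
eef_rot: [-0.0, 0.149, 0.989, 0.0]
contact_force: [1.2, -0.1, -2.1]
gripper_width: 14.8
gripper_force: 58.8
```

step_arm([
  [[0,0,0,0.5,0],[0,0,0,1,0],[0,0,0,1,0]],
])

```text
time_s: 17.67
tool_pos: [477.7, -329.2, 72.3]
eef_rot: [0.0, 0.149, 0.989, 0.0]
contact_force: [-1.3, 0.5, 0.2]
gripper_width: 14.9
gripper_force: 59.2
```

step_arm([
  [[0,0,0,0.5,0],[0,0,0,1,0],[0,0,0,1,0],[0,0,0,1,0]],
])

```text
time_s: 18.0
tool_pos: [477.7, -329.2, 72.3]
eef_rot: [0.0, 0.149, 0.989, 0.0]
contact_force: [-2.7, 1.9, 7.4]
gripper_width: 15.2
gripper_force: 60.2
```

```bash
python3 go.py 477.3 -328.8 72.4 72.9;python3 -c "
from station import manip; print(manip.get_obs()['moment'])"
```

```text
t 18.0 pos [ 477.7 -329.2   72.3] yaw y 72.91 w 15.2 F [-2.7  1.9  7.4]
delta [ 0.5  0.3 -0.1] turn 0.01
[0.50115045 0.56748417 0.00076505]
```

It seated at the predicted height. Release and retreat.

step_arm([
  [[0.3,0,0,-1,0],[0.5,0,0,-1,0],[0.7,0,0,-1,0],[0.7,0,0,-1,0],[0.7,0,0,-1,0]],
])

```text
time_s: 18.42
tool_pos: [477.7, -329.2, 71.9]
eef_rot: [-0.0, 0.149, 0.989, 0.0]
contact_force: [0.3, -0.0, 0.5]
gripper_width: 60.0
gripper_force: 0.0
```

step_arm([
  [[0.7,0,0,-15,0],[0.7,0,0,-40,0],[0.7,0,0,-75,0],[0.7,0,0,-115,0],[0.7,0,0,-150,0]],
])

```text
time_s: 18.83
tool_pos: [477.5, -329.3, 223.9]
eef_rot: [0.0, 0.149, 0.989, -0.0]
contact_force: [0.9, 0.5, -1.3]
gripper_width: 59.8
gripper_force: 0.0
```

step_arm([
  [[0.7,20,30,0,0],[0.7,40,60,0,0],[0.7,60,95,0,0],[0.7,75,130,0,0],[0.7,75,150,0,0]],
])

```text
time_s: 19.25
tool_pos: [447.9, -159.5, 221.8]
eef_rot: [-0.001, 0.147, 0.989, 0.001]
contact_force: [-0.4, -0.7, -0.4]
gripper_width: 59.9
gripper_force: 0.0
```

```bash
python3 - <<'E' | sed -n '/=====/,$p'
from meas2 import *
print('=====')
a=save('scene','s6'); b=save('top','t6')
f=lambda d,x:cv2.resize(cv2.cvtColor(d['image'],cv2.COLOR_RGB2BGR)[x[2]:x[3],x[0]:x[1]],(400,400),interpolation=cv2.INTER_CUBIC)
cv2.imwrite('pics/c7.png',np.hstack([f(a,(370,530,200,360)),f(b,(365,535,150,320))]))
h2=cv2.cvtColor(b['image'],cv2.COLOR_RGB2HSV); Z2=world(b)[...,2]
m=big(hb&(Z2>52)&(Z2<70)); print(fit(m,60)); Q=world(b)[m&(Z2<64)]
A=np.c_[Q[:,:2]-[477,-330],np.ones(len(Q))]; print('plane',np.linalg.lstsq(A,Q[:,2],rcond=None)[0])
E
```

```text
=====
((507.4456481933594, -339.34478759765625), (121.75263977050781, 97.08717346191406), 72.91317749023438)
plane [-1.23947677e-02  7.38190406e-03  6.09104175e+01]
```

View pics/c7.png

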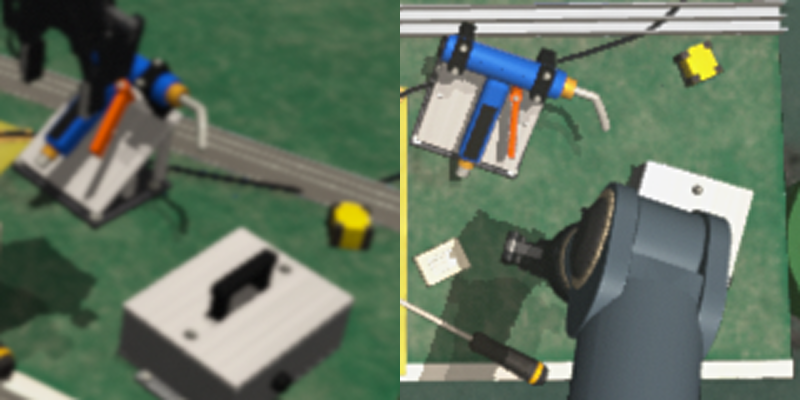

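The cover lies flat on the housing, with pins in both holes at (190,335) and (287,268). The trigger is released at (115,120) and the arm is clear. Settling, then handing in.

step_arm([
  [[0.7,0,0,0,0],[0.7,0,0,0,0],[0.7,0,0,0,0],[0.7,0,0,0,0],[0.7,0,0,0,0]],
])

```text
time_s: 19.77
tool_pos: [449.8, -164.8, 221.9]
eef_rot: [-0.0, 0.15, 0.989, -0.0]
contact_force: [0.4, -0.4, -0.6]
gripper_width: 59.8
gripper_force: 0.0
```

```bash
python3 -c "
from station import ticket; print(ticket.sign_off())"
```

```text
the job is handed in; nothing more can be done
None
```

I squeezed the trigger half way, then fully home, and let it spring back. The cover is flat on the housing over both pins and the job was handed in at about 20 s; the sign-off returned no verdict, and the half-way angle was judged from finger width and force, not read directly.

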